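Fit the brass drive cog to the rock tumbler's splined hub

ROBOT

A 6-joint arm with a two-finger parallel gripper is mounted at the origin on the work surface. World frame = base frame: x ahead of the robot, y to its left, z up, the work surface at z = 0. Lengths are in mm, angles in rad, forces in N, time in s.
With the tool pointing down it reaches from about 400 to 925 mm from the base axis. Payload 12.5 kg.
Tool frame: the origin (TCP) lies midway between the tips of the shut fingers; the grasp point (between the pads) lies 19 mm behind it; z points along the fingers, y is the line along which they close (so a half turn about z gives the same grasp; the last joint's range is limited). The gripper opens to 95 mm and grips with 3 to 60 N. Pads are 20 mm wide; open, the fingers measure 119 mm over their backs; the gripper's body (75 mm by 180 mm) begins 59 mm behind the grasp point.
Start: joints at [1.093, 0.491, 1.559, -0, 1.092, -0.106], TCP at [227.043, 582.321, 214.661] pointing down, gripper open.
Joint ranges: [-3.1, 3.1], [-0.84, 2.19], [0.05, 2.79], [-1.13, 4.28], [0.06, 2.93], [-2.69, 2.69]. Speed limits (rad/s): [2.22, 2.22, 2.79, 3.14, 3.14, 3.14].

INTERFACE

Orientations are given as [roll, pitch, yaw] about the fixed x, y, z axes, in that order (R = Rz(yaw) Ry(pitch) Rx(roll)).
In Python, from cell import state, read_camera, camera_info, env gives the robot as it stands.
- The arm moves only by the tool move_arm, never from a script. Its argument "commands" is a list of rows, each a list of 3 entries, a list of its own where there are three numbers: the shift along the world's x, y, z in cm, then the turn, a rotation vector about the world's x, y, z in degrees, then the opening, from 0 (shut) to 1 (fully open). A call has 1 to 10 rows; each row shifts and turns the commanded pose from where the row before left it; what a row does not reach is not made up. A row lasts 1/10 s, in which the tool goes at most 50 mm and 8.59 degrees, less where a joint would pass 70% of its speed; a pose out of reach is approached as far as the arm can. A call with a gripper value outside its range is refused whole. The fingers move at their own pace and stop on an object; the grip force is fixed at half the most. Time passes only in rows, so rows that do not move let the fingers close. It gives the time, the measured TCP pose, the force, the opening and the grip force at its end, in the units of the state.
- state(): the state, without advancing time (a new reading comes with each control period).
- read_camera(name): name is "side" or "top"; returns the picture (420x560x3 uint8, blue, green, red); there is no depth.
- camera_info(name): a dict with "K" (3x3 intrinsics, pixels), "cam_to_world" (4x4, takes a point from camera to world coordinates). Camera axes: x right, y down, z forward; pixel columns grow to the right and rows downward; lengths in mm; the calibration is good to about 2 mm. A picture is of the moment at which its call begins. camera_info takes no time and is no camera call.
- env.job_done(): hands the job in; it is judged then, once.
The state is a dict: "t": time; "joints": joint angles; "qvel": joint speeds; "tau": joint torques, N m; "eef_pos": TCP position; "tcp_rot": TCP orientation; "ft_force": force on the tool from outside, world axes, zero at the start; "moment": the same for the moment, N m; "opening": opening from 0.0 (shut) to 1.0 (fully open); "grip_force": force on a finger pad.
Only numpy, scipy, OpenCV 4.12 (cv2) and the standard library are available. Lean on these libraries where they do the work, as an engineer would, in place of code of your own. Each camera call takes 0.05 s, during which the arm holds its last target. There are 200 camera calls.

TASK

The rock tumbler's brass drive cog has been taken off and lies on the boards. Slide it, boss up, onto the steel splined hub of the tumbler frame, turned so that its wide slot (red mark) goes over the hub's wide red master spline, and keep hold of it until it is all the way down against the hub's shoulder; then let go. Leave the other things where they stand.

Things in the scene. Friction and masses are not known exactly. Their poses are not given: they have to be found in the camera images.
- cog: Brass gear, 0.35 kg, lying flat, boss up. Toothed disc 111 mm across, 10 mm thick; on it an octagonal boss 53 mm across flats, its top 40 mm above the underside (30 mm above the disc), to be gripped on two opposite flats. Flats face its x axis and every 45 degrees from it. Origin: centre of the underside; z up; x points from the bore's centre through the middle of the wide slot.
- cog_top (a point): centre of the bore at the top of the cog's boss, 40 mm above the cog's origin. The bore runs right through the cog: 30 mm inner diameter, five slots every 72 degrees out to radius 21.5 mm, four of them 8.5 mm wide, the wide one 15.5 mm. Red marks on the boss's top and on the disc lie in line with the wide slot.
- hub: Upright steel hub on the tumbler frame's green housing. Origin on its axis at the shoulder face (disc 54 mm across, 88 mm above the table) on which the cog must rest; z up; x points through the middle of the red master spline. Core 26 mm thick, 46 mm tall over the shoulder, its top 5 mm tapering to 18 mm. It turns only stiffly about its axis (0.4 N m) and stays where left.
- hub_splines (a point): point on the hub's axis level with the splines' upper ends, 32 mm above the shoulder (the core's last 14 mm are plain). Five splines every 72 degrees out to radius 19.5 mm: four steel ones 5 mm wide, the red master 12 mm. The cog has 2 mm room round the core and 1.75 mm beside each spline; turned wrongly it stops here, 32 mm too high.
- frame: wooden tumbler frame, fixed to the table; origin on the table under the hub's axis. Base plank 170 mm in its x, from 90 mm to its right (-y) to 290 mm to its left (+y), 30 mm high; green housing 120 x 120 mm, 80 mm high, under the hub; black and red barrel 104 mm across, its axis 170 mm to the left (+y), top 161 mm high; wooden post and hand crank beyond, up to 215 mm high.
- pail: leave alone; rusty tin pail, 136 mm across the rim, 130 mm tall; origin under its centre
- cup: leave alone; hammered copper cup, 80 mm across, 85 mm tall; origin under its centre
- stone: leave alone; rough brown chunk of petrified wood, about 95 x 65 x 65 mm; origin under its centre
- scoop: leave alone; yellow enamel scoop, pan 100 x 75 mm with 40 mm walls, handle 100 mm long along its -x; origin under the back of the pan
- sprocket: leave alone; small dark steel sprocket, 78 mm across, 18 mm high, lying flat; not the part wanted; origin under its centre
- wrench: leave alone; steel wrench lying flat, about 180 mm long; origin under its middle
Not all that is in view belongs to the job. Of the things like the cog, leave any that is white; of the rest the smaller one is meant.

How it is judged:
By the outcome, as a careful person would: the job done as asked, in the order asked, and still so for the second after the job is handed in, with the robot touching nothing.
It also fails if it takes over 40 s, if anything falls off the work surface, if the arm or the gripper's body presses on something with over 40 N, if the wrist force passes 120 N, or if a joint passes its speed limit or range.

## Working session

There is one attempt and no reset: what is moved stays moved. The work goes in short steps, Python scripts to look and compute and a tool call to move; the robot and the scene stay as the last step left them, time stands still between calls to the robot, and variables do not carry over. Pictures are saved under pics/ and viewed, at most 10 in all, crops included, and the job is handed in when it is done.

Besides the shell and the picture viewer there is one more tool, called after "Call:" as name(argument=value, ...) on one line, values as JSON. move_arm: Moves the arm, as the interface text tells. Its arguments: {"type":"object","properties":{"commands":{"type":"array"}},"required":["commands"]}

```bash
mkdir -p pics; cat > h.py <<'E'
import numpy as np, cv2
from cell import state, read_camera, camera_info, env
def ray(cam,u,v,z):
    i=camera_info(cam);K=np.array(i["K"]);T=np.array(i["cam_to_world"])
    d=T[:3,:3]@np.linalg.solve(K,[u,v,1.]);o=T[:3,3]
    return o+d*(z-o[2])/d[2]
def proj(cam,p):
    i=camera_info(cam);K=np.array(i["K"]);T=np.linalg.inv(np.array(i["cam_to_world"]))
    q=K@(T[:3,:3]@np.array(p,float)+T[:3,3]);return q[:2]/q[2]
def crop(img,u0,v0,u1,v1,f,name):
    cv2.imwrite("pics/"+name,cv2.resize(img[v0:v1,u0:u1],None,fx=f,fy=f,interpolation=cv2.INTER_CUBIC))
E
python3 - <<'E'
from h import *
for c in("top","side"):
    im=read_camera(c);cv2.imwrite(f"pics/{c}0.png",im)
    print(c,np.round(camera_info(c)["K"],1).tolist(),np.round(camera_info(c)["cam_to_world"],3).tolist())
print(state())
E
```

```text
top [[468.1, 0.0, 285.2], [0.0, 468.1, 211.7], [0.0, 0.0, 1.0]] [[-0.02, -0.998, 0.063, 444.945], [-1.0, 0.02, -0.008, -82.166], [0.007, -0.063, -0.998, 1396.684], [0.0, 0.0, 0.0, 1.0]]
side [[475.7, 0.0, 275.9], [0.0, 475.7, 194.7], [0.0, 0.0, 1.0]] [[0.789, -0.391, 0.474, -238.195], [-0.614, -0.53, 0.585, -1018.45], [0.023, -0.752, -0.658, 1124.226], [0.0, 0.0, 0.0, 1.0]]
{'t': 0.1, 'joints': array([ 1.09338378e+00,  4.91496971e-01,  1.55937866e+00,  7.54740971e-06,
        1.09172014e+00, -1.05578817e-01]), 'qvel': array([ 0.00018728, -0.00171869, -0.00197547, -0.00042126,  0.00136414,
        0.00147452]), 'tau': array([ 2.94363839e-03, -6.13631630e+01, -2.58612370e+01,  6.93906751e-02,
        4.69773996e-02, -3.96909172e-05]), 'eef_pos': array([226.94314899, 582.11070306, 214.12501628]), 'tcp_rot': array([-3.14059583e+00, -1.12368432e-04,  2.76975538e+00]), 'ft_force': array([ 0.56456324,  0.17028062, -0.30452495]), 'moment': array([-0.00999809, -0.00877643,  0.06129333]), 'grip_force': 0.0, 'opening': 0.9999635240278625}
```

View pics/top0.png

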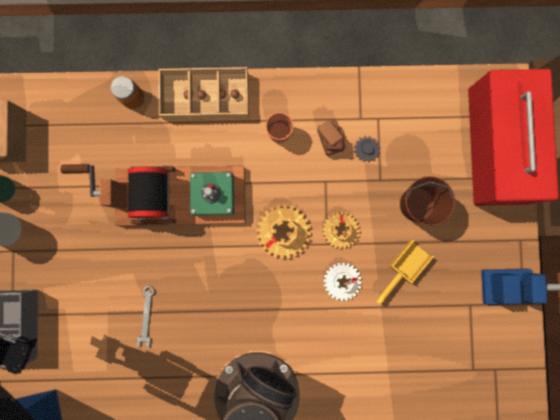

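View pics/side0.png

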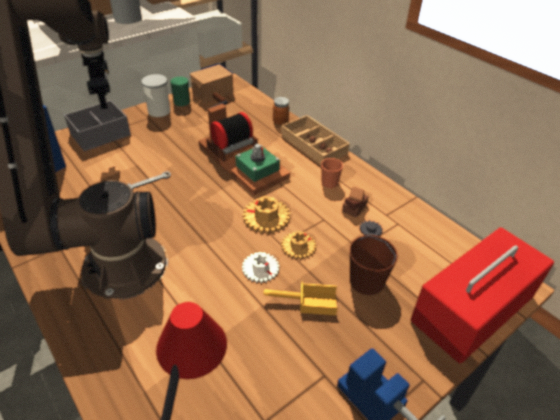

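Cog candidates in the top view are the large brass gear (285,232), the small brass gear (341,230) and the white gear (342,282). The white one is ruled out. The smaller brass one at (341,230) is about 38 px across, which is about 111 mm, so it fits. I'll confirm it in an enlarged crop together with the hub at (211,193).

```bash
python3 - <<'E'
from h import *
im=cv2.imread("pics/top0.png")
a=cv2.resize(im[205:257,315:367],None,fx=7.5,fy=7.5,interpolation=cv2.INTER_CUBIC)
b=cv2.resize(im[168:220,186:238],None,fx=7.5,fy=7.5,interpolation=cv2.INTER_CUBIC)
cv2.imwrite("pics/c1.png",np.hstack([a,b]))
E
```

```text
(no output)
```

View pics/c1.png

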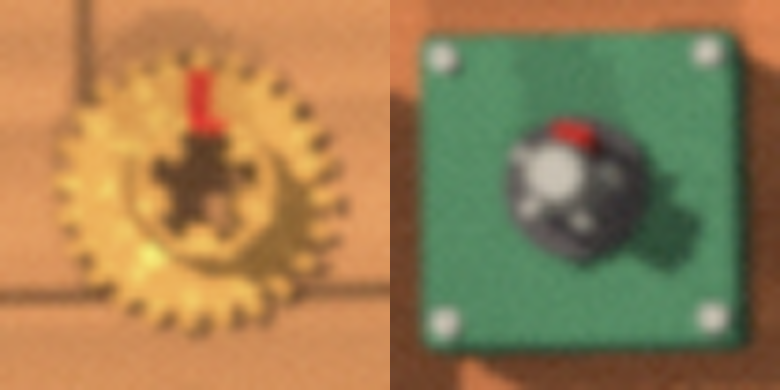

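The crop confirms the small brass cog: red mark up, disc centre about (341.8,230.3), bore top about (342.3,229.4). Hub: core top (208.0,191.3), shoulder centre (211.1,193.3), red spline top (210.4,185.7), housing bolts centred at about (210.8,193.1).

```bash
python3 - <<'E'
from h import *
from scipy.optimize import minimize
r=lambda *a: np.round(ray("top",*a),1)
c1=r(341.8,230.3,10);c2=r(342.3,229.4,40);print("cog",c1,c2)
m1=r(315+200/7.5,205+95/7.5,10);m2=r(315+206/7.5,205+126/7.5,40)
for m,c in((m1,c1),(m2,c2)): print("cogyaw",m,np.degrees(np.arctan2(*(m-c)[1::-1])))
print("hub",r(208,191.3,134),r(211.1,193.3,88),r(210.8,193.1,80))
h=r(211.1,193.3,88);m=r(210.4,185.7,120);print(m,np.degrees(np.arctan2(*(m-h)[1::-1])))
b=[r(186+(x-390)/7.5,168+y/7.5,82) for x,y in((440,58),(707,52),(713,318),(444,324))];print(b)
# side crops
im=cv2.imread("pics/side0.png")
p=proj("side",[h[0],h[1],105]);q=proj("side",[*c1[:2],20]);print(p,q)
# overlay predictions
def up(p,f=8,w=24):
    u,v=np.round(p).astype(int);return cv2.resize(im[v-w:v+w,u-w:u+w],None,fx=f,fy=f,interpolation=cv2.INTER_CUBIC),u-w,v-w
A,u0,v0=up(q);B,u1,v1=up(p);cv2.imwrite("pics/c2.png",np.hstack([A,B]));print(u0,v0,u1,v1)
E
```

```text
cog [ 474.1 -259.8   10. ] [ 476.1 -257.4   40. ]
cogyaw [ 511.6 -260.4   10. ] -0.9166542563852357
cogyaw [ 498.1 -258.5   40. ] -2.8624052261118065
hub [584.4 115.7 134. ] [583.6 114.2  88. ] [585.1 116.3  80. ]
[601.2 111.1 120. ] -9.989407426236703
[array([635.1, 166.6,  82. ]), array([635.5,  66.2,  82. ]), array([535. ,  65.2,  82. ]), array([534.7, 165.9,  82. ])]
[256.56039216 151.92596221] [298.38286092 242.05102203]
274 218 233 128
```

View pics/c2.png

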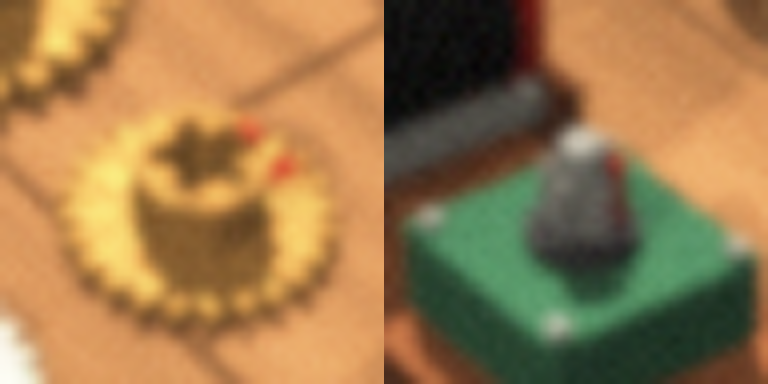

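Cog is at about (475,-258.5), yaw about -2°. Hub is at about (585,115.5), yaw about -10 to -15°. I'll grip on the 45° flats so the side camera keeps its view, which means tool yaw of about 43°.

Call:
move_arm(commands=[[[1.8,-4.0,0],[0,0,-5.8],1],[[1.8,-4.0,0],[0,0,-5.8],1],[[1.8,-4.0,0],[0,0,-5.8],1],[[1.8,-4.0,0],[0,0,-5.8],1],[[1.8,-4.0,0],[0,0,-5.8],1],[[1.8,-4.0,0],[0,0,-5.8],1],[[1.8,-4.0,0],[0,0,-5.8],1],[[1.8,-4.0,0],[0,0,-5.8],1],[[1.8,-4.0,0],[0,0,-5.8],1],[[1.8,-4.0,0],[0,0,-5.8],1]])

```text
t: 1.1
eef_pos: [407.4, 180.6, 214.7]
tcp_rot: [3.141, -0.0, 1.753]
ft_force: [1.4, -0.3, 0.3]
opening: 1.001
grip_force: 0.0
```

Call:
move_arm(commands=[[[0.7,-4.4,0],[0,0,-5.8],1],[[0.7,-4.4,0],[0,0,-5.8],1],[[0.7,-4.4,0],[0,0,-5.8],1],[[0.7,-4.4,0],[0,0,-5.8],1],[[0.7,-4.4,0],[0,0,-5.8],1],[[0.7,-4.4,-1.5],[0,0,-5.8],1],[[0.7,-4.4,-1.5],[0,0,-5.8],1],[[0.7,-4.4,-1.5],[0,0,-5.8],1],[[0.7,-4.4,-1.5],[0,0,-5.8],1],[[0,0,0],[0,0,0],1]])

```text
t: 2.1
eef_pos: [470.0, -217.7, 152.6]
tcp_rot: [-3.14, 0.001, 0.839]
ft_force: [0.1, 0.8, 0.4]
opening: 1.003
grip_force: 0.0
```

Call:
move_arm(commands=[[[0.5,-4.1,-1],[0,0,-5],1],[[0,0,-3.5],[0,0,0],1],[[0,0,-3.5],[0,0,0],1],[[0,0,-3.0],[0,0,0],1],[[0,0,-2.7],[0,0,0],1],[[0,0,0],[0,0,0],1],[[0,0,0],[0,0,0],0.7]])

```text
t: 2.8
eef_pos: [475.1, -254.4, 18.0]
tcp_rot: [-3.141, 0.0, 0.76]
ft_force: [-0.1, -0.1, 0.5]
opening: 0.96
grip_force: 0.0
```

```bash
python3 - <<'E'
from h import *
crop(read_camera("side"),255,190,345,270,8,"g1.png")
E
```

```text
(no output)
```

View pics/g1.png

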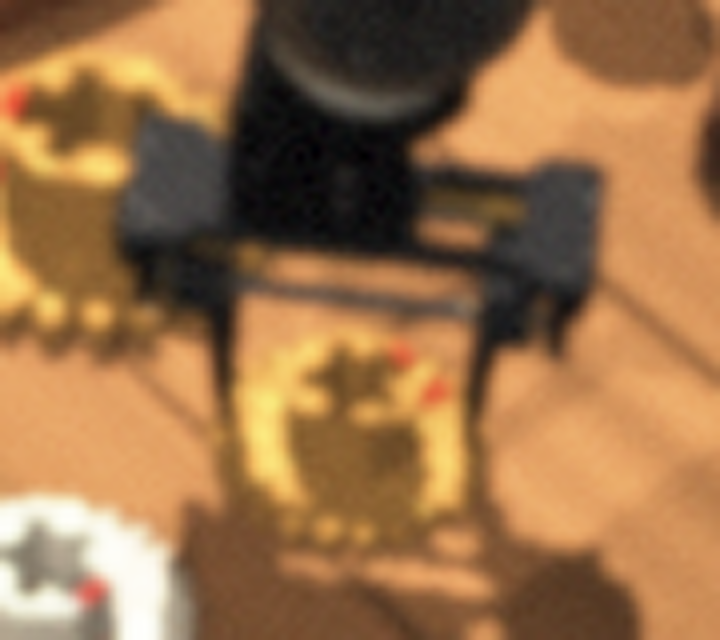

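The fingers straddle the boss of the small brass cog at crop (355,430), red marks at (400,355) and (432,390). I'll make a small correction, then close and lift.

Call:
move_arm(commands=[[[0,-0.4,-0.2],[0,0,0],0.6],[[0,0,0],[0,0,0],0.4],[[0,0,0],[0,0,0],0.3],[[0,0,0],[0,0,0],0.2],[[0,0,0],[0,0,0],0.2],[[0,0,0],[0,0,0],0.2],[[0,0,0],[0,0,0],0.2]])

```text
t: 3.55
eef_pos: [475.0, -258.6, 16.0]
tcp_rot: [3.142, 0.0, 0.759]
ft_force: [-1.4, 0.4, 5.7]
opening: 0.558
grip_force: 29.8
```

Call:
move_arm(commands=[[[0,0,3],[0,0,0],0.2],[[0,0,4],[0,0,0],0.2],[[0,0,4],[0,0,0],0.2],[[0,0,4],[0,0,0],0.2],[[0,0,4],[0,0,0],0.2],[[1.2,4.2,0],[0,0,-1],0.2],[[1.2,4.2,0],[0,0,-1],0.2],[[1.2,4.2,0],[0,0,-1],0.2],[[1.2,4.2,0],[0,0,-1],0.2],[[1.2,4.2,0],[0,0,-1],0.2]])

```text
t: 4.55
eef_pos: [535.0, -46.9, 205.4]
tcp_rot: [-3.141, 0.0, 0.671]
ft_force: [0.5, -0.6, -2.4]
opening: 0.562
grip_force: 29.8
```

Call:
move_arm(commands=[[[1.2,4,0],[0,0,-1],0.2],[[1.2,4,0],[0,0,-1],0.2],[[1.2,4,0],[0,0,-1],0.2],[[1.2,3,-1],[0,0,-1],0.2],[[0.2,1.4,-1],[0,0,-1],0.2],[[0,0,0],[0,0,0],0.2],[[0,0,0],[0,0,0],0.2]])

```text
t: 5.25
eef_pos: [584.7, 115.2, 185.3]
tcp_rot: [-3.141, 0.001, 0.586]
ft_force: [0.4, -0.5, -2.2]
opening: 0.559
grip_force: 29.8
```

```bash
python3 - <<'E'
from h import *
print(state()["eef_pos"],np.degrees(state()["tcp_rot"]))
a=read_camera("side");b=read_camera("top")
cv2.imwrite("pics/s2.png",a);cv2.imwrite("pics/t2.png",b)
A=cv2.resize(a[95:175,217:297],(560,560),interpolation=cv2.INTER_CUBIC)
B=cv2.resize(b[168:220,186:238],(234,234),interpolation=cv2.INTER_CUBIC)
c=np.zeros((560,794,3),np.uint8);c[:,:560]=A;c[:234,560:]=B
cv2.imwrite("pics/g2.png",c)
E
```

```text
[584.68706837 115.19105171 185.25478272] [-1.79979746e+02  6.74411000e-02  3.35572025e+01]
```

View pics/g2.png

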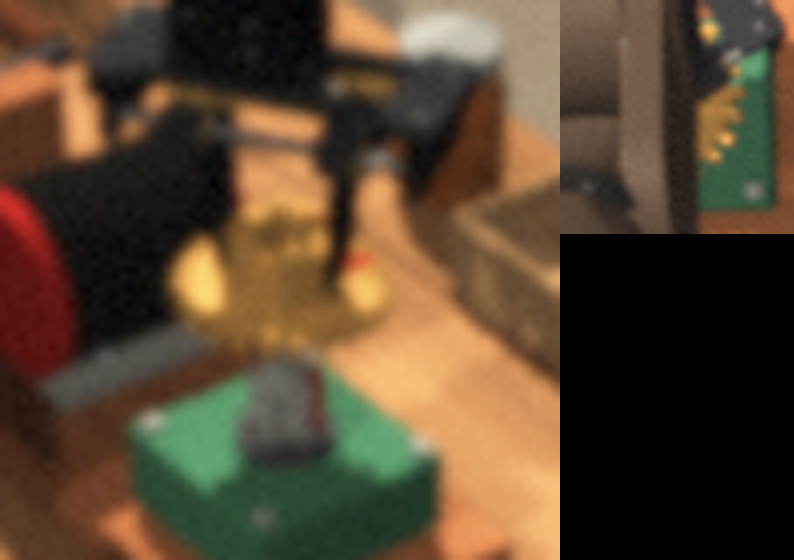

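The held cog sits directly over the hub, level. In the crop the disc spans x 165–392 and the shoulder 237–333. I'll refine the hub's axis and spline yaw with red centroids from the initial images and these edges.

```bash
python3 - <<'E'
from h import *
P=lambda c,x,y,z:proj(c,[x,y,z])
def redc(f,u0,v0,u1,v1):
    im=cv2.imread(f).astype(float)[v0:v1,u0:u1];w=np.clip(im[...,2]-1.0*np.maximum(im[...,1],im[...,0])-35,0,None)
    m=cv2.connectedComponentsWithStats((w>0).astype(np.uint8))
    v,u=np.mgrid[v0:v1,u0:u1];return (w*u).sum()/w.sum(),(w*v).sum()/w.sum(),w.sum(),m[2].tolist()
print(redc("pics/top0.png",202,178,220,195)); print(redc("pics/side0.png",250,140,272,165))
# measured minus predicted hub features with (585,115.5)
h=(585,115.5)
print("top core",np.array([208,191.3])-P("top",*h,134),"shoulder",np.array([211.1,193.3])-P("top",*h,88),"bolts",np.array([210.8,193.1])-P("top",*h,80))
print("side core",np.array([257.75,145.5])-P("side",*h,134),"should u",257.75-P("side",*h,88)[0])
print("cog now side u",256.8-P("side",584.7,115.2,174)[0])
print("J top/mm",P("top",586,115.5,100)-P("top",*h,100),P("top",585,116.5,100)-P("top",*h,100))
print("J side/mm",P("side",586,115.5,100)-P("side",*h,100),P("side",585,116.5,100)-P("side",*h,100))
for yaw in range(-30,5,5):
    a=np.radians(yaw);R=np.array([[np.cos(a),-np.sin(a)],[np.sin(a),np.cos(a)]])
    pt=[P("top",*(h+R@[r,t]),120) for r in np.linspace(12.5,19.5,8) for t in np.linspace(-6,6,7)]
    ps=[P("side",*(h+R@[r,-6]),z) for r in np.linspace(12,19.5,8) for z in np.linspace(88,120,9)]
    print(yaw,np.mean(pt,0).round(2),np.mean(ps,0).round(2))
E
```

```text
(np.float64(210.02651933701657), np.float64(185.38232044198895), np.float64(905.0), [[0, 0, 18, 17, 286], [5, 6, 7, 4, 20]])
(np.float64(265.87157695939567), np.float64(143.79697828139754), np.float64(3177.0), [[0, 0, 22, 25, 424], [7, 0, 15, 13, 123], [0, 6, 2, 2, 3]])
top core [-0.06116911  0.23799592] shoulder [0.45153846 0.47876937] bolts [-0.28007355 -0.01470472]
side core [1.12199716 0.44953729] should u 1.0701584419821302
cog now side u 0.2371296591287546
J top/mm [-0.00366561 -0.35793809] [-0.36006079  0.00703919]
J side/mm [ 0.22248052 -0.09613544] [-0.16250913 -0.13172915]
-30 [211.74 186.52] [261.17 152.53]
-25 [211.29 186.3 ] [261.25 152.3 ]
-20 [210.81 186.11] [261.3  152.06]
-15 [210.32 185.97] [261.31 151.82]
-10 [209.83 185.87] [261.29 151.58]
-5 [209.32 185.81] [261.23 151.35]
0 [208.81 185.8 ] [261.14 151.11]
```

```bash
cat >> h.py <<'E'
def overlay(f,u0,v0,u1,v1,s,circles,name):
    im=cv2.resize(cv2.imread(f)[v0:v1,u0:u1],None,fx=s,fy=s,interpolation=cv2.INTER_CUBIC)
    for x,y,z,r,col in circles:
        p=np.array([(proj("side",[x+r*np.cos(a),y+r*np.sin(a),z])-[u0,v0]+.5)*s-.5 for a in np.linspace(0,6.283,73)])
        cv2.polylines(im,[np.round(p*16).astype(np.int32)],True,col,1,cv2.LINE_AA,4)
    cv2.imwrite("pics/"+name,im)
E
python3 - <<'E'
from h import *
C=(255,255,0);W=(255,255,255)
overlay("pics/s2.png",230,112,286,170,10,[(584.7,115.2,169.3,55.5,C),(584.7,115.2,179.3,55.5,C),(584.7,115.2,209.3,28,C),(585.5,116.5,88,27,W),(585.5,116.5,134,9,W),(585.5,116.5,80,27,W)],"o1.png")
E
```

```text
(no output)
```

View pics/o1.png

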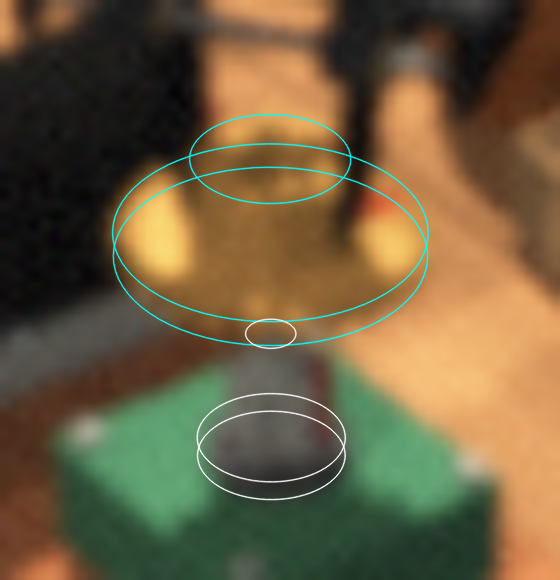

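Hub is roughly +1 mm in x from the cog, though the two cameras disagree by about 3 mm. Spline yaw is about -15°, while the cog is at -11.4°. I'll correct those, lower over the tapered core and use the forces for centring.

Call:
move_arm(commands=[[[0.12,0,-1.0],[0,0,-3.5],0.2],[[0,0,-1.5],[0,0,0],0.2],[[0,0,-0.7],[0,0,0],0.2],[[0,0,-0.4],[0,0,0],0.2],[[0,0,-0.4],[0,0,0],0.2],[[0,0,0],[0,0,0],0.2]])

```text
t: 5.95
eef_pos: [586.2, 115.1, 145.6]
tcp_rot: [3.142, 0.0, 0.523]
ft_force: [-0.1, 0.8, -3.6]
opening: 0.559
grip_force: 29.8
```

```bash
python3 - <<'E'
from h import *
cv2.imwrite("pics/s3.png",read_camera("side"));s=state();print(s["eef_pos"],s["ft_force"],s["moment"])
x,y,z=s["eef_pos"];C=(255,255,0);W=(255,255,255)
overlay("pics/s3.png",230,112,286,170,10,[(x,y,z-16,55.5,C),(x,y,z-6,55.5,C),(x,y,z+24,28,C),(585.5,116.5,88,27,W)],"o2.png")
E
```

```text
[586.32831883 115.1997621  145.88599478] [ 0.06056359  0.24879526 -2.40589162] [-0.1170729   0.09828693 -0.02349668]
```

View pics/o2.png

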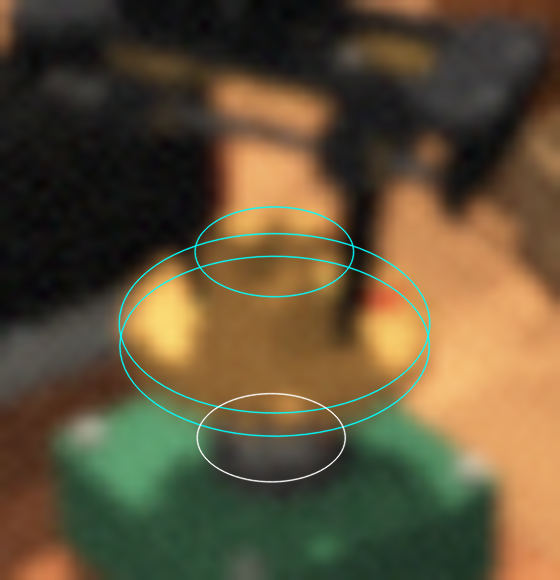

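No contact yet: the cog underside is at about z 130, around the core's tip. Disc centre is about x 273 and shoulder centre about 280 in the crop, so I'll nudge slightly that way and go down further.

Call:
move_arm(commands=[[[0.06,-0.05,-0.3],[0,0,0],0.2],[[0,0,-0.3],[0,0,0],0.2],[[0,0,0],[0,0,0],0.2]])

```text
t: 6.3
eef_pos: [586.7, 114.8, 139.3]
tcp_rot: [-3.141, 0.0, 0.524]
ft_force: [-0.3, 0.1, -2.9]
opening: 0.565
grip_force: 29.8
```

Call:
move_arm(commands=[[[0,0,-0.3],[0,0,0],0.2],[[0,0,-0.2],[0,0,0],0.2],[[0,0,0],[0,0,0],0.2]])

```text
t: 6.6
eef_pos: [586.5, 114.8, 134.4]
tcp_rot: [-3.141, 0.001, 0.524]
ft_force: [-0.9, 0.3, -3.8]
opening: 0.562
grip_force: 29.8
```

Call:
move_arm(commands=[[[0,0,-0.3],[0,0,0],0.2],[[0,0,-0.2],[0,0,0],0.2],[[0,0,0],[0,0,0],0.2]])

```text
t: 6.9
eef_pos: [586.3, 114.8, 129.0]
tcp_rot: [-3.141, 0.002, 0.524]
ft_force: [-2.6, 0.4, -4.9]
opening: 0.561
grip_force: 29.8
```

It has engaged, with the underside about 7 mm below the spline tops. There's a slight push in -x, so I'll ease that way and continue.

Call:
move_arm(commands=[[[-0.07,0,-0.3],[0,0,0],0.2],[[0,0,-0.3],[0,0,0],0.2],[[0,0,-0.3],[0,0,0],0.2],[[0,0,0],[0,0,0],0.2]])

```text
t: 7.3
eef_pos: [586.0, 114.8, 120.1]
tcp_rot: [-3.141, 0.001, 0.524]
ft_force: [-3.0, -0.3, -5.3]
opening: 0.561
grip_force: 29.8
```

Call:
move_arm(commands=[[[-0.08,0,-0.4],[0,0,0],0.2],[[0,0,-0.4],[0,0,0],0.2],[[0,0,-0.3],[0,0,0],0.2],[[0,0,-0.2],[0,0,0],0.2],[[0,0,0],[0,0,0],0.2]])

```text
t: 7.8
eef_pos: [585.4, 114.9, 107.3]
tcp_rot: [-3.142, 0.0, 0.523]
ft_force: [-0.8, -0.0, -3.0]
opening: 0.562
grip_force: 29.8
```

Call:
move_arm(commands=[[[0,0,-0.2],[0,0,0],0.2],[[0,0,-0.1],[0,0,0],0.2],[[0,0,0],[0,0,0],0.2]])

```text
t: 8.1
eef_pos: [585.4, 114.8, 104.6]
tcp_rot: [3.141, -0.0, 0.524]
ft_force: [1.1, 0.2, -3.2]
opening: 0.562
grip_force: 29.8
```

Call:
move_arm(commands=[[[0,0,-0.1],[0,0,0],0.2],[[0,0,-0.1],[0,0,0],0.2],[[0,0,0],[0,0,0],0.2]])

```text
t: 8.4
eef_pos: [585.5, 114.9, 104.0]
tcp_rot: [3.141, -0.001, 0.524]
ft_force: [-4.6, -0.7, 9.7]
opening: 0.557
grip_force: 29.9
```

The cog is seated: TCP is at the expected 104.0 mm, with an upward reaction. I'll release and retreat.

Call:
move_arm(commands=[[[0,0,0],[0,0,0],0.65],[[0,0,0],[0,0,0],0.8],[[0,0,0],[0,0,0],0.9],[[0,0,0],[0,0,0],0.9],[[0,0,0],[0,0,0],0.9],[[0,0,1.5],[0,0,0],0.9],[[0,0,4],[0,0,0],0.9],[[0,0,4],[0,0,0],0.9],[[0,0,4],[0,0,0],0.9],[[0,0,4],[0,0,0],0.9]])

```text
t: 9.4
eef_pos: [585.1, 114.8, 279.3]
tcp_rot: [3.142, 0.0, 0.524]
ft_force: [1.0, -0.7, -0.5]
opening: 0.899
grip_force: 0.0
```

Call:
move_arm(commands=[[[-2,-4,0],[0,0,0],0.9],[[-2,-4,0],[0,0,0],0.9],[[-2,-4,0],[0,0,0],0.9],[[-2,-4,0],[0,0,0],0.9],[[-1,-4,0],[0,0,0],0.9],[[0,-4,0],[0,0,0],0.9],[[0,0,0],[0,0,0],0.9],[[0,0,0],[0,0,0],0.9]])

```text
t: 10.2
eef_pos: [495.2, -125.7, 277.5]
tcp_rot: [-3.141, 0.0, 0.522]
ft_force: [-0.2, 0.1, 0.4]
opening: 0.899
grip_force: 0.0
```

```bash
python3 - <<'E'
from h import *
print(state()["eef_pos"],state()["qvel"].round(3))
a=read_camera("side");b=read_camera("top")
A=cv2.resize(a[120:176,228:284],(390,390),interpolation=cv2.INTER_CUBIC)
B=cv2.resize(b[168:220,186:238],(390,390),interpolation=cv2.INTER_CUBIC)
cv2.imwrite("pics/end.png",np.hstack([A,B]))
E
```

```text
[ 495.16462648 -125.70359687  277.53764415] [ 0.036 -0.004  0.006  0.002 -0.001  0.008]
```

View pics/end.png

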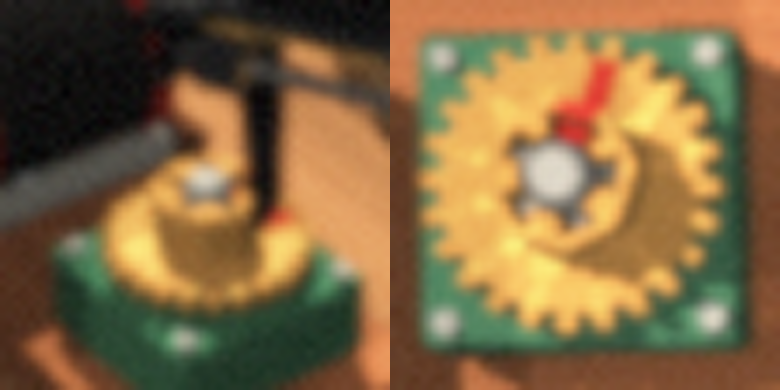

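The picture shows the cog flat on the shoulder. The core pokes out of the boss at (555,175) on the right half, and the cog's red mark lines up with the red spline at (575,125). The arm is clear.

```bash
python3 -c "
from cell import env
print(env.job_done())"
```

```text
the job is handed in; nothing more can be done
None
```

The small brass cog sits boss up on the hub, fully down against the shoulder with its wide slot over the red master spline. I released it, moved the arm clear and handed the job in at about 10 s of the 40 s allowed.

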